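# Release the latched key on the lamp switch box

### The job

One of the four identical keys on the studio's lamp switch box is still latched down. Tap every key lightly with a closed fingertip, in order along the row starting beside the round knob, to feel which one it is, and only then press that key home and let it spring back up. Do not press any other key home, leave the things around the box alone, and finish with all four keys up.

Things in the scene. Friction and masses are not known exactly. Their poses are not given: they have to be found in the camera images.
- switch_box: Fixed grey lamp switch box, 110 (x) by 290 (y) by 60 mm high; origin at the centre of its underside, z up, y along the key row. On its flat top four identical push-push keys, key_1 to key_4, at box x = 0, y = -50, -5, +40, +85 mm, and a black round knob (36 mm across, 20 mm tall) at y = -112 mm. Exactly one key, any of the four, starts latched down.
- key_1: First key, beside the knob. Like all four: a flat white plastic cap 32 mm (box x) by 26 mm (box y), origin at the centre of its top face and moving with it, axes as the box. Top face above the table: 76 mm when up, 71 mm when latched, 66 mm at the bottom stop. It moves straight down.
- key_2: Second key, the same. Origin: centre of its top face, moves with it. Feel of every key: one that is up yields at 1.5 N and stiffens by 0.45 N per mm, to about 6 or 7 N near the bottom; the latched one stands 5 mm lower and yields only at 3 to 4 N. A touch slower than 30 mm/s that stays above 69 mm over the table changes nothing: the key comes back as it was.
- key_3: Third key, the same. Origin: centre of its top face, moves with it. Latch of every key: it clicks about 8.5 mm below the up height; pressing it to the bottom stop is sure. A latched key pushed past the click and let go springs up; an up key pushed past it and let go stays latched down (another such press would free it again).
- key_4: Fourth key, at the end of the row away from the knob, the same. Origin: centre of its top face, moves with it. 
- ink_box: Bystander: round black ink box with a white lid, 86 mm across, 44 mm tall, loose behind the switch box. Origin at the centre of its underside.
- glue_bottle: Bystander: yellow glue bottle with an orange cap, 48 mm across, 105 mm tall, loose behind the switch box. Origin at the centre of its underside.
- seal_box: Bystander: brown cardboard box, 60 by 95 by 40 mm, loose beyond the knob end of the switch box. Origin at the centre of its underside.
- paperweight: Bystander: dark wooden paperweight bar, 32 by 200 by 16 mm with a brass stud (12 mm across, top 24 mm up), lying loose in front of the switch box. Origin at the centre of its underside.

How it is judged:
By the outcome, as a careful person would: the job done as asked, in the order asked, and still so for the second after the job is handed in, with the robot touching nothing.
It also fails if it takes over 48 s, if anything falls off the work surface, if the arm or the gripper's body presses on something with over 40 N, if the wrist force passes 120 N, or if a joint passes its speed limit or range.

### The arm

A 6-joint arm with a two-finger parallel gripper is mounted at the origin on the work surface. World frame = base frame: x ahead of the robot, y to its left, z up, the work surface at z = 0. Lengths are in m, angles in rad, forces in N, time in s.
With the tool pointing down it reaches from about 0.375 to 0.975 m from the base axis. Payload 3.8 kg.
Tool frame: the origin (TCP) lies at the very end of the fingers, on their centre line; the grasp point (between the pads) lies 19 mm behind it; z points along the fingers, y is the direction in which the jaws open and shut (so a half turn about z gives the same grasp; the last joint's range is limited). The gripper opens to 85 mm and grips with 20 to 120 N. Pads are 22 mm wide; open, the fingers measure 114 mm over their backs; the gripper's body (76 mm by 85 mm) begins 54 mm behind the grasp point. The pads swing forward as they close: fully open they stand 13 mm farther back than shut.
Start: joints at [-1.358, 0.264, 1.604, -0, 1.274, -0.037], TCP at [0.167, -0.654, 0.231] pointing down, gripper open.
Joint ranges: [-2.63, 2.63], [-0.94, 2.18], [0.31, 2.57], [-1.31, 4.45], [0, 2.66], [-2.55, 2.55]. Speed limits (rad/s): [2.57, 2.57, 3.14, 3.14, 3.14, 3.14].

### API

Orientations are given as a rotation vector (axis times angle).
In Python, from workcell import status, read_camera, camera_info, order gives the robot as it stands.
- The arm moves only by the tool move_arm, never from a script. Its argument "deltas" is a list of rows, each a list of 3 entries, a list of its own where there are three numbers: the turn, a rotation vector about the world's x, y, z as a fraction of full scale, then the shift along the world's x, y, z as a fraction of full scale, then the closure, from -1 (fully open) to 1 (shut), so that 0 is half open. A call has 1 to 20 rows; each row is the pose to reach, as a shift and turn from the pose commanded when the call began; what a row does not reach only later rows make up. Full scale, the value 1, is 0.1 m for a shift and pi/2 rad for a turn. A row lasts 1/8 s, in which the tool goes at most 62.5 mm and 10.7 degrees, less where a joint would pass 70% of its speed; a pose out of reach is approached as far as the arm can. A call with a number of a shift or a turn outside -1 to 1 is refused whole. A call with a gripper value outside its range is refused whole. The fingers move at their own pace and stop on an object; "grip_force" is the grip in N (left out, the last holds). Time passes only in rows, so rows that repeat a pose let the fingers close. It gives the time, the measured TCP pose, the force and the opening at its end, in the units of the state.
- status.read_state(): the state, without advancing time (a new reading comes with each control period).
- read_camera(name): name is "scene" or "top"; returns (picture, depth): 384x512x3 uint8, red, green, blue; 384x512 float32, m along the optical axis (not along the pixel's ray), 0 where there is no reading.
- camera_info(name): a dict with "K" (3x3 intrinsics, pixels), "R" (3x3) and "t" (3): a world point X has camera coordinates R X + t. Camera axes: x right, y down, z forward; pixel columns grow to the right and rows downward; lengths in m; the calibration is good to about 2 mm. A picture is of the moment at which its call begins. camera_info takes no time and is no camera call.
- order.finish_job(): hands the job in, once; it reports no verdict.
The state is a dict: "time": time; "q": joint angles; "joint_vel": joint speeds; "joint_torque": joint torques, N m; "tool_pos": TCP position; "tcp_rot": TCP orientation; "wrist_force": force on the tool from outside, world axes, zero at the start; "torque": the same for the moment, N m; "width": opening from 0.0 (shut) to 1.0 (fully open).
Only numpy, scipy, OpenCV 4.12 (cv2) and the standard library are available. Lean on these libraries where they do the work, as an engineer would, in place of code of your own. Each camera call takes 0.05 s, during which the arm holds its last target. There are 200 camera calls.

## Working session

There is one attempt and no reset: what is moved stays moved. The work goes in short steps, Python scripts to look and compute and a tool call to move; the robot and the scene stay as the last step left them, time stands still between calls to the robot, and variables do not carry over. Pictures are saved under pics/ and viewed, about 8 in all and at most 12, crops included, and the job is handed in when it is done.

Besides the shell and the picture viewer there is one more tool, called after "Emit:" by a JSON object that holds its "api" and its "payload", one argument or row to a line. move_arm: Moves the arm, as the interface text tells. Its arguments: {"type":"object","properties":{"deltas":{"type":"array","items":{"type":"array"}},"grip_force":{"type":"number"}},"required":["deltas"]}

```bash
mkdir -p pics; python3 - <<'E'
from workcell import status, read_camera, camera_info
import numpy as np, cv2
for n in("top","scene"):
    p,d=read_camera(n); np.savez(n+".npz",p=p,d=d); cv2.imwrite(f"pics/{n}0.png",p[:,:,::-1])
    c=camera_info(n); print(n,c["K"],c["R"],c["t"])
print(status.read_state())
E
```

```text
top [[415.34350612   0.         253.44145638]
 [  0.         415.34350612 191.28995107]
 [  0.           0.           1.        ]] [[ 0.02895578 -0.99956093  0.00628508]
 [-0.99637076 -0.02936572 -0.07989344]
 [ 0.08004293 -0.00394889 -0.9967836 ]] [-0.04811906  0.58303181  0.86501738]
scene [[358.09590848   0.         251.20019169]
 [  0.         358.09590848 190.01312147]
 [  0.           0.           1.        ]] [[-0.76641172  0.64217256  0.01508219]
 [ 0.33989847  0.42535717 -0.8387731 ]
 [-0.54505238 -0.63771912 -0.5442722 ]] [ 0.44743219 -0.11248727  1.01801771]
{'time': 0.1, 'q': array([-1.35785907e+00,  2.64680756e-01,  1.60526172e+00, -1.84077842e-05,
        1.27369227e+00, -3.68985766e-02]), 'joint_vel': array([-0.00043487, -0.00068058, -0.002228  ,  0.00068049,  0.00024424,
       -0.00013059]), 'joint_torque': array([ 2.83033514e-04, -5.16707575e+01, -3.68589664e+01, -8.48839522e-05,
        6.32346535e-03,  1.56612958e-05]), 'tool_pos': array([ 0.16674203, -0.6533907 ,  0.23007142]), 'tcp_rot': array([-3.11509517e+00, -3.91176532e-01,  3.09308481e-04]), 'wrist_force': array([ 0.2851271 , -0.39868963, -0.4290936 ]), 'torque': array([ 0.02233503,  0.02319661, -0.0124163 ]), 'width': 0.9959386638877361}
```

View pics/top0.png

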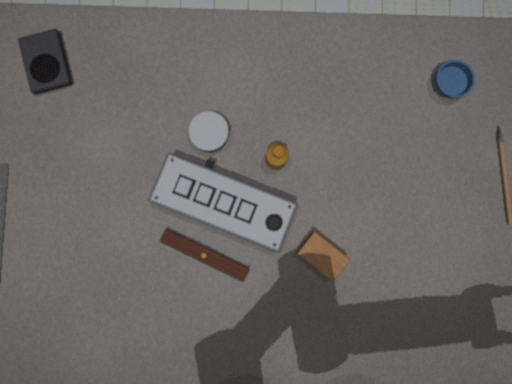

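View pics/scene0.png

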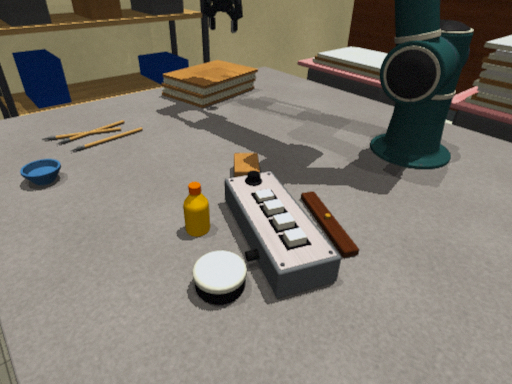

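Top view: the keys run from (246,211), beside the knob at (274,222), to (184,187). The ink box is at (209,131), the bottle at (277,155), the seal box at (323,255) and the bar at (204,255).

```bash
cat > h.py <<'E'
import numpy as np
from workcell import camera_info
def ray(n,uv,z):
    c=camera_info(n); K,R,t=(np.array(c[k]) for k in "KRt")
    o=-R.T@t; d=R.T@np.linalg.solve(K,[uv[0],uv[1],1]); return o+d*(z-o[2])/d[2]
E
python3 - <<'E'
import numpy as np,cv2
from h import ray
from scipy.spatial.transform import Rotation as Ro
f=np.load("top.npz"); p=f["p"]; d=f["d"]
g=cv2.cvtColor(p,cv2.COLOR_RGB2GRAY)
big=cv2.resize(g,None,fx=4,fy=4,interpolation=cv2.INTER_CUBIC)
U=lambda x:(np.array(x)+.5)/4-.5
def keys(zs):
  out=[]
  for (u,v),z in zip([(246,211),(225,203),(204,195),(184,187)],zs):
    w=big[(v-12)*4:(v+12)*4,(u-12)*4:(u+12)*4]
    t,m=cv2.threshold(w,0,255,cv2.THRESH_OTSU)
    n,l,s,c=cv2.connectedComponentsWithStats(m)
    k=l[48,48]; q,ct=max(((cv2.minAreaRect(x),x) for x in cv2.findContours((l==k).astype(np.uint8),0,2)[0]),key=lambda a:len(a[1]))
    uv=U(c[k]+[(u-12)*4,(v-12)*4]); P=ray("top",uv,z); out.append(P)
    print("key",uv,"area",s[k][4]/16,np.array(q[1])/4,P.round(4),"depth",np.median(d[v-3:v+4,u-3:u+4]))
  return np.array(out)
K=keys([.076]*4)
w=big[205*4:240*4,258*4:290*4]; m=(w<60).astype(np.uint8)
n,l,s,c=cv2.connectedComponentsWithStats(m); k=1+s[1:,4].argmax(); kn=ray("top",U(c[k]+[258*4,205*4]),.08); print("knob",kn,s[k]/4)
print("gaps",np.linalg.norm(np.diff(K,axis=0),axis=1),np.linalg.norm(K[0]-kn))
y=K[3]-K[0]; print("box yaw(y axis dir)",np.degrees(np.arctan2(y[1],y[0])))
# scene view: key centres
f2=np.load("scene.npz")["p"]
from workcell import camera_info
for n in("top","scene"):
  c=camera_info(n)
  for P in K:
    x=np.array(c["R"])@P+c["t"]; print(n,(np.array(c["K"])@x/x[2])[:2].round(1),x[2].round(4))
# box top outline
m=((g>105)).astype(np.uint8); 
cs=cv2.findContours(m[145:260,140:305].copy(),0,2)[0]; c=max(cs,key=cv2.contourArea); r=cv2.minAreaRect(c)
B=np.array([ray("top",b+[140,145],.06) for b in cv2.boxPoints(r)]); print("box",B.round(4),B.mean(0),np.linalg.norm(np.diff(B,axis=0),axis=1))
cv2.imwrite("pics/keys.png",cv2.resize(np.load("scene.npz")["p"][160:290,210:345,::-1],None,fx=4.4,fy=4.4,interpolation=cv2.INTER_CUBIC))
E
```

```text
key [245.17949457 210.61767369] area 189.8125 [12.53443527 15.55198383] [ 0.5406 -0.0154  0.076 ] depth 0.8377755
key [224.40658756 202.28833879] area 190.9375 [12.6272831  15.69125557] [0.5561 0.0268 0.076 ] depth 0.83349407
key [203.69874631 194.07018191] area 190.6875 [12.66008377 15.53029633] [0.5714 0.0689 0.076 ] depth 0.8344877
key [182.99221311 185.88106557] area 190.625 [12.72013092 15.50555992] [0.5867 0.1112 0.076 ] depth 0.8354999
knob [ 0.51971094 -0.07270131  0.08      ] [  8.5   10.    15.25  15.   724.5 ]
gaps [0.04493599 0.04484569 0.04493497] 0.06110180280283431
box yaw(y axis dir) 69.99885298476521
top [245.2 210.6] 0.8326
top [224.4 202.3] 0.8337
top [203.7 194.1] 0.8347
top [183.  185.9] 0.8358
scene [263.8 190.5] 0.6918
scene [272.8 203.2] 0.6565
scene [282.8 217.3] 0.6213
scene [294.2 233.1] 0.586
box [[ 0.6702  0.2061  0.06  ]
 [ 0.6805 -0.1328  0.06  ]
 [ 0.4467 -0.1373  0.06  ]
 [ 0.4373  0.1943  0.06  ]] [0.55867593 0.03257062 0.06      ] [0.33907194 0.23381318 0.33171554]
```

View pics/keys.png

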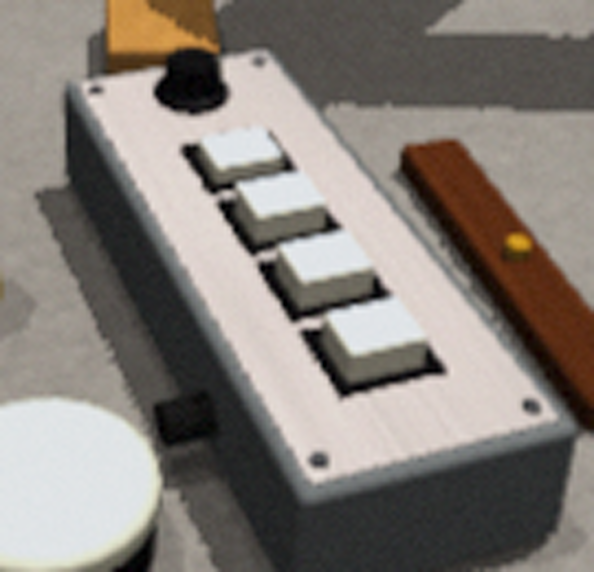

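The pitch comes out at 45 mm and the knob spacing at 61 mm, both as given. Yaw is 70°. The depth suggests key_1 is 5 mm low, which the taps will check. I'm now shutting the gripper and travelling high.

Emit:
{"api": "move_arm", "payload": {
  "deltas": [
    [[0, 0, 0.1], [0.15, 0.25, 0], 1],
    [[0, 0, 0.2], [0.3, 0.5, 0], 1],
    [[0, 0, 0.3], [0.45, 0.75, 0], 1],
    [[0, 0, 0.31], [0.6, 1.0, 0], 1]
  ],
  "grip_force": 20
}}

```text
time: 0.6
tool_pos: [0.2271, -0.5529, 0.2306]
tcp_rot: [-2.929, -1.133, -0.0]
wrist_force: [-0.8, -0.1, -0.2]
width: 0.145
```

Emit:
{"api": "move_arm", "payload": {
  "deltas": [
    [[0, 0, 0.1], [0.15, 0.25, 0], 1],
    [[0, 0, 0.2], [0.3, 0.5, 0], 1],
    [[0, 0, 0.3], [0.45, 0.75, 0], 1],
    [[0, 0, 0.31], [0.6, 1.0, 0], 1]
  ]
}}

```text
time: 1.1
tool_pos: [0.2871, -0.4528, 0.2307]
tcp_rot: [-2.57, -1.806, -0.0]
wrist_force: [0.4, -0.5, 0.4]
width: -0.003
```

Emit:
{"api": "move_arm", "payload": {
  "deltas": [
    [[0, 0, 0], [0.3, 0.5, 0], 1],
    [[0, 0, 0], [0.6, 1.0, 0], 1],
    [[0, 0, 0], [0.6, 1.0, 0], 1]
  ]
}}

```text
time: 1.48
tool_pos: [0.3481, -0.3508, 0.2308]
tcp_rot: [-2.566, -1.81, -0.001]
wrist_force: [0.4, -0.1, 0.4]
width: -0.0
```

Emit:
{"api": "move_arm", "payload": {
  "deltas": [
    [[0, 0, 0], [0.3, 0.5, 0], 1],
    [[0, 0, 0], [0.6, 1.0, 0], 1],
    [[0, 0, 0], [0.6, 1.0, 0], 1]
  ]
}}

```text
time: 1.85
tool_pos: [0.4079, -0.2519, 0.231]
tcp_rot: [-2.567, -1.81, -0.001]
wrist_force: [-0.4, -0.9, -0.5]
width: 0.0
```

Emit:
{"api": "move_arm", "payload": {
  "deltas": [
    [[0, 0, 0], [0.3, 0.5, 0], 1],
    [[0, 0, 0], [0.6, 1.0, 0], 1],
    [[0, 0, 0], [0.6, 1.0, 0], 1]
  ]
}}

```text
time: 2.22
tool_pos: [0.4679, -0.1528, 0.2311]
tcp_rot: [-2.568, -1.809, -0.0]
wrist_force: [-0.4, -0.7, 0.0]
width: -0.001
```

Emit:
{"api": "move_arm", "payload": {
  "deltas": [
    [[0, 0, 0], [0.3, 0.5, 0], 1],
    [[0, 0, 0], [0.6, 1.0, 0], 1],
    [[0, 0, 0], [0.6, 1.0, 0], 1],
    [[0, 0, 0], [0.6, 1.0, 0], 1]
  ]
}}

```text
time: 2.72
tool_pos: [0.5263, -0.0559, 0.2308]
tcp_rot: [2.572, 1.804, -0.003]
wrist_force: [-0.1, -0.5, -0.5]
width: 0.002
```

Emit:
{"api": "move_arm", "payload": {
  "deltas": [
    [[0, 0, 0], [0.07, 0.2, 0], 1],
    [[0, 0, 0], [0.14, 0.4, -0.3], 1],
    [[0, 0, 0], [0.14, 0.4, -0.65], 1],
    [[0, 0, 0], [0.14, 0.4, -1.0], 1],
    [[0, 0, 0], [0.14, 0.4, -1.0], 1]
  ]
}}

```text
time: 3.35
tool_pos: [0.5373, -0.0161, 0.128]
tcp_rot: [-2.57, -1.799, 0.01]
wrist_force: [-0.6, 0.8, -0.2]
width: -0.006
```

Emit:
{"api": "move_arm", "payload": {
  "deltas": [
    [[0, 0, 0], [0, 0, -0.2], 1],
    [[0, 0, 0], [0, 0, -0.4], 1],
    [[0, 0, 0], [0, 0, -0.45], 1],
    [[0, 0, 0], [0, 0, -0.45], 1],
    [[0, 0, 0], [0, 0, -0.45], 1]
  ]
}}

```text
time: 3.98
tool_pos: [0.5419, -0.0145, 0.0878]
tcp_rot: [2.571, 1.803, 0.003]
wrist_force: [-0.2, -0.3, 0.2]
width: 0.002
```

Emit:
{"api": "move_arm", "payload": {
  "deltas": [
    [[0, 0, 0], [0, 0, -0.02], 1],
    [[0, 0, 0], [0, 0, -0.04], 1],
    [[0, 0, 0], [0, 0, -0.06], 1],
    [[0, 0, 0], [0, 0, -0.08], 1],
    [[0, 0, 0], [0, 0, -0.1], 1],
    [[0, 0, 0], [0, 0, -0.12], 1],
    [[0, 0, 0], [0, 0, -0.13], 1],
    [[0, 0, 0], [0, 0, -0.13], 1],
    [[0, 0, 0], [0, 0, -0.13], 1]
  ]
}}

```text
time: 5.1
tool_pos: [0.541, -0.0141, 0.0734]
tcp_rot: [2.572, 1.804, 0.0]
wrist_force: [0.5, 1.1, 0.4]
width: -0.005
```

```bash
python3 - <<'E'
from workcell import status
s=status.read_state(); print(s["time"],s["tool_pos"],s["wrist_force"],s["torque"])
E
```

```text
5.1 [ 0.54096366 -0.01405462  0.07338058] [0.53433499 1.09093138 0.38201687] [-0.00754091 -0.06655293 -0.01298064]
```

Emit:
{"api": "move_arm", "payload": {
  "deltas": [
    [[0, 0, 0], [0, 0, -0.01], 1],
    [[0, 0, 0], [0, 0, -0.02], 1],
    [[0, 0, 0], [0, 0, -0.025], 1],
    [[0, 0, 0], [0, 0, -0.028], 1],
    [[0, 0, 0], [0, 0, -0.028], 1],
    [[0, 0, 0], [0, 0, -0.028], 1]
  ]
}}

```text
time: 5.85
tool_pos: [0.5408, -0.014, 0.0705]
tcp_rot: [-2.572, -1.804, 0.0]
wrist_force: [-0.2, -0.5, 1.8]
width: 0.004
```

Emit:
{"api": "move_arm", "payload": {
  "deltas": [
    [[0, 0, 0], [0, 0, -0.004], 1],
    [[0, 0, 0], [0, 0, -0.006], 1],
    [[0, 0, 0], [0, 0, -0.006], 1],
    [[0, 0, 0], [0, 0, -0.006], 1]
  ]
}}

```text
time: 6.35
tool_pos: [0.5408, -0.0141, 0.07]
tcp_rot: [-2.572, -1.804, 0.0]
wrist_force: [-1.7, -0.5, 3.3]
width: -0.002
```

Emit:
{"api": "move_arm", "payload": {
  "deltas": [
    [[0, 0, 0], [0, 0, 0.03], 1],
    [[0, 0, 0], [0, 0, 0.1], 1],
    [[0, 0, 0], [0, 0, 0.18], 1],
    [[0, 0, 0], [0.07, 0.2, 0.18], 1],
    [[0, 0, 0], [0.15, 0.41, 0.18], 1],
    [[0, 0, 0], [0.15, 0.41, 0.18], 1],
    [[0, 0, 0], [0.15, 0.41, 0.14], 1],
    [[0, 0, 0], [0.15, 0.41, 0.12], 1],
    [[0, 0, 0], [0.15, 0.41, 0.1], 1],
    [[0, 0, 0], [0.15, 0.41, 0.08], 1],
    [[0, 0, 0], [0.15, 0.41, 0.06], 1],
    [[0, 0, 0], [0.15, 0.41, 0.045], 1],
    [[0, 0, 0], [0.15, 0.41, 0.034], 1],
    [[0, 0, 0], [0.15, 0.41, 0.034], 1],
    [[0, 0, 0], [0.15, 0.41, 0.034], 1]
  ]
}}

```text
time: 8.22
tool_pos: [0.5559, 0.0268, 0.0734]
tcp_rot: [2.571, 1.804, -0.0]
wrist_force: [-0.7, -1.6, 1.4]
width: -0.001
```

Emit:
{"api": "move_arm", "payload": {
  "deltas": [
    [[0, 0, 0], [0, 0, -0.008], 1],
    [[0, 0, 0], [0, 0, -0.015], 1],
    [[0, 0, 0], [0, 0, -0.015], 1]
  ]
}}

```text
time: 8.6
tool_pos: [0.5559, 0.0269, 0.0718]
tcp_rot: [2.571, 1.804, -0.0]
wrist_force: [-0.5, -2.0, 2.8]
width: 0.001
```

Emit:
{"api": "move_arm", "payload": {
  "deltas": [
    [[0, 0, 0], [0, 0, 0], 1]
  ]
}}

```text
time: 8.72
tool_pos: [0.5559, 0.0269, 0.0718]
tcp_rot: [2.572, 1.804, -0.0]
wrist_force: [-1.9, -1.9, 2.6]
width: -0.001
```

Key_2 pushes back above 71.8 mm, so it is up. Next is key_3, with the same depth.

Emit:
{"api": "move_arm", "payload": {
  "deltas": [
    [[0, 0, 0], [0, 0, 0.03], 1],
    [[0, 0, 0], [0, 0, 0.1], 1],
    [[0, 0, 0], [0, 0, 0.16], 1],
    [[0, 0, 0], [0.07, 0.2, 0.16], 1],
    [[0, 0, 0], [0.155, 0.42, 0.16], 1],
    [[0, 0, 0], [0.155, 0.42, 0.16], 1],
    [[0, 0, 0], [0.155, 0.42, 0.12], 1],
    [[0, 0, 0], [0.155, 0.42, 0.1], 1],
    [[0, 0, 0], [0.155, 0.42, 0.08], 1],
    [[0, 0, 0], [0.155, 0.42, 0.06], 1],
    [[0, 0, 0], [0.155, 0.42, 0.04], 1],
    [[0, 0, 0], [0.155, 0.42, 0.02], 1],
    [[0, 0, 0], [0.155, 0.42, 0.01], 1],
    [[0, 0, 0], [0.155, 0.42, 0], 1],
    [[0, 0, 0], [0.155, 0.42, 0], 1],
    [[0, 0, 0], [0.155, 0.42, 0], 1]
  ]
}}

```text
time: 10.72
tool_pos: [0.5714, 0.0688, 0.0719]
tcp_rot: [2.571, 1.804, -0.0]
wrist_force: [-1.7, -1.8, 3.7]
width: 0.003
```

Emit:
{"api": "move_arm", "payload": {
  "deltas": [
    [[0, 0, 0], [0, 0, 0], 1]
  ]
}}

```text
time: 10.85
tool_pos: [0.5714, 0.0688, 0.0719]
tcp_rot: [2.571, 1.804, -0.0]
wrist_force: [-1.6, -2.7, 4.2]
width: 0.001
```

Key_3 is up as well. Next is key_4.

Emit:
{"api": "move_arm", "payload": {
  "deltas": [
    [[0, 0, 0], [0, 0, 0.03], 1],
    [[0, 0, 0], [0, 0, 0.1], 1],
    [[0, 0, 0], [0, 0, 0.16], 1],
    [[0, 0, 0], [0.07, 0.2, 0.16], 1],
    [[0, 0, 0], [0.155, 0.42, 0.16], 1],
    [[0, 0, 0], [0.155, 0.42, 0.16], 1],
    [[0, 0, 0], [0.155, 0.42, 0.12], 1],
    [[0, 0, 0], [0.155, 0.42, 0.1], 1],
    [[0, 0, 0], [0.155, 0.42, 0.08], 1],
    [[0, 0, 0], [0.155, 0.42, 0.06], 1],
    [[0, 0, 0], [0.155, 0.42, 0.04], 1],
    [[0, 0, 0], [0.155, 0.42, 0.02], 1],
    [[0, 0, 0], [0.155, 0.42, 0.01], 1],
    [[0, 0, 0], [0.155, 0.42, 0], 1],
    [[0, 0, 0], [0.155, 0.42, 0], 1],
    [[0, 0, 0], [0.155, 0.42, 0], 1]
  ]
}}

```text
time: 12.85
tool_pos: [0.5869, 0.1107, 0.0719]
tcp_rot: [2.571, 1.804, -0.0]
wrist_force: [-0.2, -1.7, 3.1]
width: -0.003
```

Emit:
{"api": "move_arm", "payload": {
  "deltas": [
    [[0, 0, 0], [0, 0, 0], 1]
  ]
}}

```text
time: 12.98
tool_pos: [0.5869, 0.1108, 0.0719]
tcp_rot: [2.572, 1.804, -0.0]
wrist_force: [-0.5, -2.3, 3.0]
width: 0.003
```

Keys 2, 3 and 4 are up. Key_1 gave nothing at 73.4 mm and 3.3 N at 70 mm, so it is the latched one, as the depth suggested. I'm going back to press it.

Emit:
{"api": "move_arm", "payload": {
  "deltas": [
    [[0, 0, 0], [0, 0, 0.03], 1],
    [[0, 0, 0], [0, 0, 0.15], 1],
    [[0, 0, 0], [0, 0, 0.25], 1],
    [[0, 0, 0], [-0.1, -0.3, 0.25], 1],
    [[0, 0, 0], [-0.25, -0.65, 0.25], 1],
    [[0, 0, 0], [-0.36, -1.0, 0.25], 1],
    [[0, 0, 0], [-0.36, -1.0, 0.25], 1]
  ]
}}

```text
time: 13.85
tool_pos: [0.5504, 0.0093, 0.0975]
tcp_rot: [2.574, 1.801, 0.001]
wrist_force: [0.0, 0.6, -1.3]
width: -0.001
```

Emit:
{"api": "move_arm", "payload": {
  "deltas": [
    [[0, 0, 0], [-0.1, -0.25, 0], 1],
    [[0, 0, 0], [-0.1, -0.25, 0], 1],
    [[0, 0, 0], [-0.1, -0.25, -0.08], 1],
    [[0, 0, 0], [-0.1, -0.25, -0.16], 1],
    [[0, 0, 0], [-0.1, -0.25, -0.19], 1],
    [[0, 0, 0], [-0.1, -0.25, -0.22], 1],
    [[0, 0, 0], [-0.1, -0.25, -0.24], 1],
    [[0, 0, 0], [-0.1, -0.25, -0.24], 1]
  ]
}}

```text
time: 14.85
tool_pos: [0.5408, -0.014, 0.0727]
tcp_rot: [-2.572, -1.804, 0.0]
wrist_force: [0.8, 0.4, 0.2]
width: 0.002
```

Again no force at 72.7 mm. Pressing it home.

Emit:
{"api": "move_arm", "payload": {
  "deltas": [
    [[0, 0, 0], [0, 0, -0.02], 1],
    [[0, 0, 0], [0, 0, -0.04], 1],
    [[0, 0, 0], [0, 0, -0.055], 1],
    [[0, 0, 0], [0, 0, -0.068], 1],
    [[0, 0, 0], [0, 0, -0.073], 1],
    [[0, 0, 0], [0, 0, -0.073], 1],
    [[0, 0, 0], [0, 0, -0.073], 1]
  ]
}}

```text
time: 15.72
tool_pos: [0.5412, -0.0141, 0.0661]
tcp_rot: [2.571, 1.804, 0.001]
wrist_force: [-2.0, -0.4, 5.2]
width: -0.002
```

Emit:
{"api": "move_arm", "payload": {
  "deltas": [
    [[0, 0, 0], [0, 0, -0.008], 1],
    [[0, 0, 0], [0, 0, -0.01], 1],
    [[0, 0, 0], [0, 0, -0.01], 1]
  ]
}}

```text
time: 16.1
tool_pos: [0.5413, -0.0141, 0.0659]
tcp_rot: [2.571, 1.804, 0.001]
wrist_force: [-3.4, 0.4, 9.4]
width: -0.002
```

The force rises with hardly any travel, so this is the bottom stop. I'm lifting well clear and looking.

Emit:
{"api": "move_arm", "payload": {
  "deltas": [
    [[0, 0, 0], [0, 0, 0.02], 1],
    [[0, 0, 0], [0, 0, 0.05], 1],
    [[0, 0, 0], [0, 0, 0.1], 1],
    [[0, 0, 0], [0, 0, 0.4], 1],
    [[0, 0, 0], [0, 0, 0.7], 1],
    [[0, 0, 0], [0, 0, 1.0], 1]
  ]
}}

```text
time: 16.85
tool_pos: [0.5402, -0.014, 0.1647]
tcp_rot: [-2.571, -1.804, 0.002]
wrist_force: [0.9, 0.8, -0.7]
width: 0.002
```

Emit:
{"api": "move_arm", "payload": {
  "deltas": [
    [[0, 0, 0], [0, -0.3, 0.3], 1],
    [[0, 0, 0], [-0.1, -0.6, 0.6], 1],
    [[0, 0, 0], [-0.3, -1.0, 0.6], 1],
    [[0, 0, 0], [-0.3, -1.0, 0.6], 1]
  ]
}}

```text
time: 17.35
tool_pos: [0.5097, -0.116, 0.2245]
tcp_rot: [2.574, 1.8, -0.001]
wrist_force: [0.2, 1.7, 0.4]
width: -0.004
```

Emit:
{"api": "move_arm", "payload": {
  "deltas": [
    [[0, 0, 0], [-0.3, -0.5, 0], 1],
    [[0, 0, 0], [-0.6, -1.0, 0], 1],
    [[0, 0, 0], [-0.6, -1.0, 0], 1],
    [[0, 0, 0], [-0.6, -1.0, 0], 1]
  ]
}}

```text
time: 17.85
tool_pos: [0.4509, -0.2134, 0.2239]
tcp_rot: [-2.571, -1.803, -0.001]
wrist_force: [-0.2, -0.4, -0.8]
width: 0.002
```

```bash
python3 - <<'E'
from workcell import read_camera,status
import numpy as np,cv2
p,d=read_camera("top"); o=np.load("top.npz")["d"]
for u,v in[(245,211),(224,202),(204,194),(183,186)]: print(u,v,[np.median(x[v-3:v+4,u-3:u+4]).round(4) for x in(o,d)])
q,_=read_camera("scene")
a=cv2.resize(q[140:320,170:370],(600,540),interpolation=cv2.INTER_CUBIC)
cv2.imwrite("pics/end.png",a[:,:,::-1]); cv2.imwrite("pics/endtop.png",p[:,:,::-1]); print(status.read_state()["wrist_force"])
E
```

```text
245 211 [np.float32(0.8376), np.float32(0.833)]
224 202 [np.float32(0.8339), np.float32(0.8335)]
204 194 [np.float32(0.8345), np.float32(0.8348)]
183 186 [np.float32(0.8358), np.float32(0.8358)]
[-0.04699241 -0.37038362  0.12936679]
```

View pics/end.png

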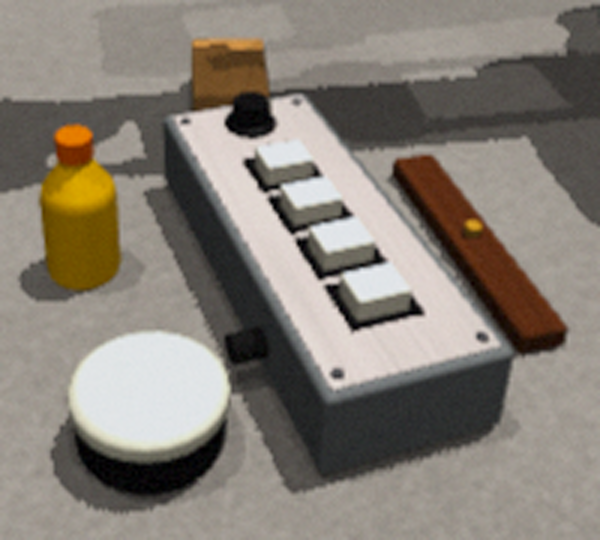

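View pics/endtop.png

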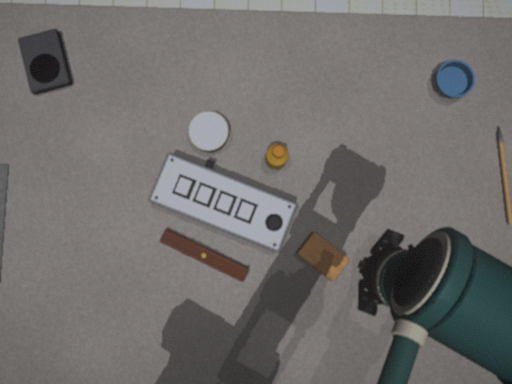

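In the top view, key_1 at (245,211) has risen 5 mm and all four keys are up. The ink box (209,131), bottle (277,155), seal box (323,255) and bar (204,255) are where they started, and the arm is clear.

```bash
python3 -c "
from workcell import order; print(order.finish_job())"
```

```text
the job is handed in; nothing more can be done
None
```

Key_1, the one beside the knob, was the latched key. I pressed it home and it sprang back up, so all four keys are now up. The job was handed in at about 18 s of the 48 s allowed.

- **Taps, in order 1 to 4:** key_1 gave no force at 73.4 mm and 3.3 N at 70.0 mm, which marked it as latched. Keys 2, 3 and 4 pushed back with 2.6–4.2 N at about 72 mm, so they were up. No tap went below 69 mm by the measured TCP.
- **Press:** I pressed key_1 to its bottom stop at 65.9 mm, with 9.4 N on the wrist.
- **Last checks:** in the top camera, key_1's depth went from 0.8376 to 0.8330 m, about 5 mm up. The other three keys are within 0.4 mm of where they started, and all four match the up height. By eye, the ink box, bottle, seal box and bar have not moved, and the arm is clear.
- **Disagreements:** my outline fit of the box top failed (about 335 by 234 mm), so I used the key and knob fits instead, whose spacing matched. Key_2's first reading was weak, 1.4 N at 73.4 mm, so I pressed about 1.6 mm deeper to confirm it was up.

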